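# Lay out a weekly tablet-filling station behind the pill organiser

### The job

Set the medicines out behind the nearer seven-day pill organiser (behind = its long side away from you, left and right as you face it), everything squared to it and 2 cm clear of it: the white carton lying end-on to it, its right side flush with the organiser's right end, with the tablet splitter lengthwise and centred on top of the carton; the brown tablet bottle standing with its left side flush with the organiser's left end; and the dropper bottle, lifted out of its rack, standing in line with the brown bottle and midway between it and the carton. Keep both bottles upright throughout, and leave the small amber vial in the rack and the nearer blue-lidded jar where they are.

Things in the scene. Friction and masses are not known exactly. Their poses are not given: they have to be found in the camera images.
- organiser: Light blue translucent seven-day pill organiser lying alone near the front of the worktable to the right of the robot (not the other one far back), 171 mm long, 42 mm wide, 24 mm high; does not move. Origin: centre of its underside. Its y axis runs along its length towards its left end, its x axis points behind it, away from the robot, z up.
- carton: White tablet carton with dark print lines, lying flat, 115 mm long (its y axis), 42 mm wide (x axis), 34 mm high, about 30 g. Origin: centre of its underside. Starts on the wooden bench to the left of the robot. A half turn about z makes no difference.
- splitter: Tablet splitter, a small flat box with white base and green lid (lid stays shut), 94 mm long (y axis), 41 mm wide (x axis), 17 mm high, about 50 g. Origin: centre of its underside. Starts flat on the bench. A half turn makes no difference.
- tablet_bottle: Brown round tablet bottle with a ribbed white cap, standing on the bench: body 51 mm diameter up to 92 mm, cap 42 mm diameter from 90 to 110 mm (its top), about 90 g. Origin: centre of its underside, z axis up its axis.
- dropper: Brown dropper bottle with black collar and slim black bulb, standing in either of the rack's two wells: body 33 mm diameter up to 70 mm, collar 24 mm diameter at 62 to 77 mm, bulb 13 mm diameter at 77 to 102 mm (its top), all rigid, 70 g. Origin: centre of its underside, z up its axis. In the well its underside is 8 mm above the bench, its top 46 mm above the rack.
- rack: White two-well bottle rack on the bench, a block 64 x 124 x 64 mm high on rubber feet; does not move. Origin: centre of its underside, y axis along its length. The wells are round, 36 mm across, 56 mm deep, at y = +30 mm and -30 mm.
- amber: Small amber vial with a flat black cap, 32 mm diameter, 67 mm high, standing in the rack's other well with 11 mm showing. Origin: centre of its underside. It stays there.
- jar: White powder jar with a wide blue lid, 67 mm diameter, 91 mm high, standing on the worktable beyond the organiser (the nearer of two such jars). Origin: centre of its underside. It stays where it is.
Things that resemble listed ones, but are neither listed nor needed, are in the scene too. Leave any green look-alike of the carton alone. Leave any purple look-alike of the splitter alone.

How it is judged:
By the outcome, as a careful person would: the job done as asked, in the order asked, and still so for the second after the job is handed in, with the robot touching nothing.
It also fails if it takes over 134 s, if anything falls off the work surface, if the arm or the gripper's body presses on something with over 40 N, if the wrist force passes 120 N, or if a joint passes its speed limit or range.

### The arm

A 6-joint arm with a two-finger parallel gripper is mounted at the origin on a cart in front of the work surface, level with it; the furniture and walls round the work are solid. World frame = base frame: x ahead of the robot, y to its left, z up, the work surface at z = 0. Lengths are in mm, angles in rad, forces in N, time in s.
With the tool pointing down it reaches from about 275 to 750 mm from the base axis. Payload 10.2 kg.
Tool frame: the origin (TCP) lies on the centre line of the jaws, within the pads' length; the fingertips stand 19 mm ahead of it and the grasp point (between the pads) is the TCP; z points along the fingers, y is the line along which they close (so a half turn about z gives the same grasp; the last joint's range is limited). The gripper opens to 85 mm and grips with 20 to 120 N. Pads are 22 mm wide; open, the fingers measure 114 mm over their backs; the gripper's body (76 mm by 85 mm) begins 54 mm behind the grasp point. The pads swing forward as they close: fully open they stand 13 mm farther back than shut.
Start: joints at [1.028, 0.313, 1.498, -0, 1.331, -0.223], TCP at [165.061, 498.384, 250.294] pointing down, gripper open.
Joint ranges: [-2.94, 2.94], [-0.97, 2.17], [0.19, 2.56], [-1.23, 4.37], [0.02, 3.11], [-2.88, 2.88]. Speed limits (rad/s): [2.39, 2.39, 3.01, 3.14, 3.14, 3.14].

### API

Orientations are given as a unit quaternion [w, x, y, z].
In Python, from rig import sense, capture, finish_job, regions_of, mark_of gives the robot as it stands.
- The arm moves only by the tool jog_arm, never from a script. Its argument "series" is text: rows parted by semicolons, each of 7 numbers parted by spaces: the shift along the tool's x, y, z in units of 0.4 m (1.0 is 0.4 m), then the turn, a rotation vector about the tool's x, y, z in units of pi/2 rad (1.0 is pi/2 rad), then the opening, from -1 (shut) to 1 (fully open). A call has 1 to 20 rows; each row is the pose to reach, as a shift and turn from the pose commanded when the call began, along the tool's axes at that moment; what a row does not reach only later rows make up. A row lasts 1/8 s, in which the tool goes at most 62.5 mm and 10.7 degrees, less where a joint would pass 70% of its speed; a pose out of reach is approached as far as the arm can. A call with a number of a shift or a turn outside -1 to 1 is refused whole. A call with a gripper value outside its range is refused whole. The fingers move at their own pace and stop on an object; "grip_force" is the grip in N (left out, the last holds). Time passes only in rows, so rows that repeat a pose let the fingers close. It gives the time, the measured TCP pose, the force, the opening and the grip force at its end, in the units of the state.
- sense(): the state, without advancing time (a new reading comes with each control period).
- capture(name): name is "scene" or "side" or "wrist"; returns a dict with "img" (400x640x3 uint8, red, green, blue), "intrinsics" (3x3 intrinsics, pixels), "dist_coeffs" ([k1, k2, p1, p2, k3] as OpenCV has them; the pictures are not rectified), "R" (3x3) and "t" (3): a world point X has camera coordinates R X + t. Camera axes: x right, y down, z forward; pixel columns grow to the right and rows downward; lengths in mm; the calibration is good to about 2 mm. A picture is of the moment at which its call begins. There is no depth.
- finish_job(): hands the job in; it is judged then, once.
Trained networks look in a picture, given as the dict that the camera call returned (one of the last four; its "shot" number tells which), for a name from the list of things; names that differ only in an ending like _2 or _b are one class to them, and where a whole thing is asked for, a point or a joint stands for the part that bears it (a point fixed in the world has none). Each returns a list of dicts, best first, with "confidence" (0 to 1); they miss things now and then, are a little off and sometimes report something else, mostly with a low value. They report only what shows in the picture. A call takes as long as a camera call. They do not tell look-alikes from the thing itself.
- regions_of(label, picture): "region" (400x640 bool, what is visible of it) and "point" ([row, column] in pixels, amid what is visible of it).
- mark_of(label, picture): "point" ([row, column] in pixels: a listed point, or the origin of a listed thing).
The state is a dict: "time_s": time; "joints": joint angles; "dq": joint speeds; "tau": joint torques, N m; "eef_pos": TCP position; "ee_rot": TCP orientation; "force": force on the tool from outside, world axes, zero at the start; "wrist_torque": the same for the moment, N m; "grip_width": opening from 0.0 (shut) to 1.0 (fully open); "grip_force": force on a finger pad.
Only numpy, scipy, OpenCV 4.12 (cv2) and the standard library are available. Lean on these libraries where they do the work, as an engineer would, in place of code of your own. Each camera call takes 0.05 s, during which the arm holds its last target. There are 200 camera calls.

## Working session

There is one attempt and no reset: what is moved stays moved. The work goes in short steps, Python scripts to look and compute and a tool call to move; the robot and the scene stay as the last step left them, time stands still between calls to the robot, and variables do not carry over. Pictures are saved under pics/ and viewed, at most 16 in all, crops included, and the job is handed in when it is done.

Besides the shell and the picture viewer there is one more tool, called after "Call:" as name(argument=value, ...) on one line, values as JSON. jog_arm: Moves the arm, as the interface text tells. Shifts and turns lie within -1 to 1; 1 stands for 0.4 m of shift or pi/2 rad of turn. Its arguments: {"type":"object","properties":{"series":{"type":"string"},"grip_force":{"type":"number"}},"required":["series"]}

```bash
mkdir -p pics; ls; python3 - <<'E'
from rig import *
import cv2,numpy as np
s=sense(); print({k:np.round(v,3).tolist() for k,v in s.items()})
for n in ["scene","side","wrist"]:
    c=capture(n); cv2.imwrite(f"pics/{n}0.png",c["img"][:,:,::-1])
    print(n,np.round(c["intrinsics"],1).tolist(),c["dist_coeffs"],"pos",np.round(-np.array(c["R"]).T@np.array(c["t"]),0),np.round(np.array(c["R"]),2).tolist())
    for l in ["organiser","carton","splitter","tablet_bottle","dropper","rack","amber","jar"]:
        print(l,[(np.round(r["point"]).tolist(),round(r["confidence"],2)) for r in mark_of(l,c)][:5])
E
```

```text
pics
{'time_s': 0.0, 'joints': [1.028, 0.313, 1.498, 0.0, 1.331, -0.223], 'dq': [-0.001, 0.0, 0.001, 0.002, 0.001, -0.001], 'tau': [0.0, -41.226, -25.974, -0.0, 0.004, 0.0], 'eef_pos': [164.934, 498.169, 249.713], 'ee_rot': [-0.0, 0.159, 0.987, -0.001], 'force': [-0.341, -0.674, 0.215], 'wrist_torque': [0.059, 0.005, -0.02], 'grip_force': 0.0, 'grip_width': 0.999}
scene [[491.6, 0.0, 314.8], [0.0, 491.6, 204.7], [0.0, 0.0, 1.0]] [-0.15678812  0.          0.          0.          0.        ] pos [-397. -506. 1027.] [[0.53, -0.84, -0.01], [-0.58, -0.35, -0.73], [0.62, 0.4, -0.68]]
organiser [([274.0, 400.0], 0.66)]
carton [([201.0, 221.0], 0.97), ([229.0, 208.0], 0.67)]
splitter [([208.0, 256.0], 0.76), ([212.0, 176.0], 0.51)]
tablet_bottle [([186.0, 281.0], 0.74), ([168.0, 244.0], 0.61)]
dropper [([178.0, 275.0], 0.43)]
rack [([188.0, 280.0], 0.81)]
amber [([187.0, 286.0], 0.48)]
jar [([208.0, 419.0], 0.81), ([209.0, 259.0], 0.35)]
side [[509.7, 0.0, 310.5], [0.0, 509.7, 195.7], [0.0, 0.0, 1.0]] [-0.1139997  0.         0.         0.         0.       ] pos [  457. -1232.   631.] [[1.0, -0.01, 0.01], [0.0, -0.41, -0.91], [0.01, 0.91, -0.41]]
organiser [([267.0, 293.0], 0.78)]
carton [([179.0, 248.0], 0.8), ([169.0, 287.0], 0.7)]
splitter [([163.0, 252.0], 0.7), ([184.0, 296.0], 0.56)]
tablet_bottle [([168.0, 334.0], 0.76), ([186.0, 296.0], 0.31)]
dropper []
rack [([185.0, 336.0], 0.57)]
amber []
jar [([254.0, 397.0], 0.89)]
wrist [[288.4, 0.0, 319.0], [0.0, 288.4, 196.8], [0.0, 0.0, 1.0]] [-0.04371963  0.          0.          0.          0.        ] pos [ 87. 523. 373.] [[0.31, 0.95, 0.0], [0.9, -0.3, 0.32], [0.3, -0.1, -0.95]]
organiser []
carton [([271.0, 220.0], 0.9), ([323.0, 286.0], 0.61)]
splitter [([354.0, 227.0], 0.58), ([248.0, 313.0], 0.55)]
tablet_bottle []
dropper []
rack []
amber []
jar []
```

View pics/scene0.png

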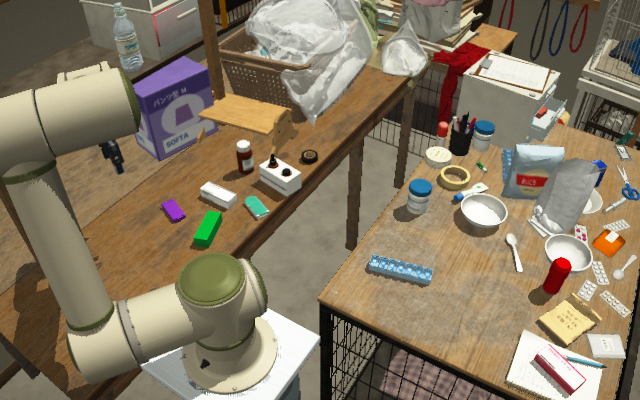

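View pics/wrist0.png

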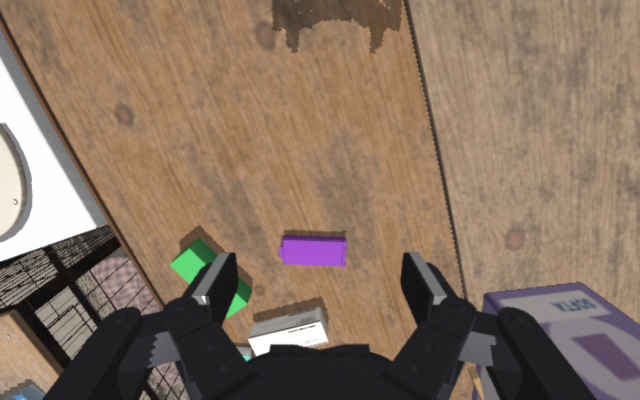

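View pics/side0.png

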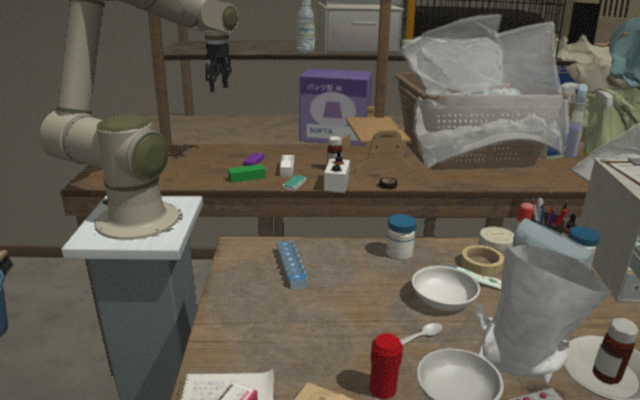

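The scene shows these candidates:
- **Carton:** white at (195,217), with a green look-alike at (229,208).
- **Splitter:** green lid at (206,256), with a purple look-alike at (210,174).
- **Tablet bottle:** (157,244) on the bench. The side view shows another brown bottle at (350,613) on the plate.
- **Dropper and vial:** dropper at (161,274) in the rack, flat-capped amber vial at (171,286).
- **Organiser:** near one at (269,400), with another far back at about (160,507).
- **Jar:** near one at (197,419), far one at (135,483).

I choose the white carton, the green-lidded splitter, the bench bottle, the near organiser and the near jar.

```bash
cat > h.py <<'E'
from rig import *
import cv2,numpy as np
from scipy.optimize import minimize
from scipy.spatial.transform import Rotation as Ro
BOX={"organiser":(42,171,24),"carton":(42,115,34),"splitter":(41,94,17),"rack":(64,124,64)}
CYL={"tablet_bottle":[(25.5,0,92),(21,90,110)],"jar":[(33.5,0,91)],"dropper":[(16.5,0,70),(12,62,77),(6.5,77,102)],"amber":[(16,0,67)]}
def proj(P,c):
    return cv2.projectPoints(np.float64(P),cv2.Rodrigues(np.float64(c["R"]))[0],np.float64(c["t"]),np.float64(c["intrinsics"]),np.float64(c["dist_coeffs"]))[0][:,0]
def ray(rc,c,z=0):
    u=cv2.undistortPoints(np.float64([[rc[1],rc[0]]]),np.float64(c["intrinsics"]),np.float64(c["dist_coeffs"]))[0,0]
    R=np.array(c["R"]);o=-R.T@np.array(c["t"]);d=R.T@np.r_[u,1]
    return (o+d*(z-o[2])/d[2])[:2]
def pts(n,x,y,a=0,z0=0):
    if n in BOX:
        w,l,h=BOX[n];P=[[np.array([sx*w/2,sy*l/2,z]) for sx in(-1,1) for sy in(-1,1) for z in(0,h)]]
    else:
        t=np.linspace(0,2*np.pi,24,endpoint=False)
        P=[[np.array([r*np.cos(q),r*np.sin(q),z]) for q in t for z in(b,e)] for r,b,e in CYL[n]]
    M=Ro.from_euler("z",a).as_matrix()
    return [np.array(p)@M.T+[x,y,z0] for p in P]
S=4
def mask(n,x,y,a,c,z0=0):
    m=np.zeros((400*S,640*S),np.uint8)
    for p in pts(n,x,y,a,z0):
        q=np.clip(proj(p,c),-400,1200)
        cv2.fillConvexPoly(m,cv2.convexHull(np.int32(np.round(q*S+S/2))),1)
    return m
def region(n,c,near):
    """region of class n whose centre is nearest the pixel of the expected world point"""
    q=proj([near],c)[0]; b=None
    for r in regions_of(n,c):
        d=np.hypot(r["point"][1]-q[0],r["point"][0]-q[1])
        if r["confidence"]>.2 and (b is None or d<b[0]): b=(d,r["region"],r["confidence"])
    return b
def fit(n,obs,x0,z0=0):
    """obs: list of (capture, bool region)"""
    big=[(c,cv2.resize(r.astype(np.uint8),None,fx=S,fy=S,interpolation=0)) for c,r in obs]
    def f(v):
        s=0
        for c,r in big:
            m=mask(n,v[0],v[1],v[2]/20 if n in BOX else 0,c,z0); s-=(m&r).sum()/max(1,(m|r).sum())
        return s/len(big)
    best=None
    for a in (np.arange(0,np.pi,np.pi/6) if len(x0)<3 and n in BOX else [x0[2] if len(x0)>2 else 0]):
        v0=np.array([x0[0],x0[1],a*20]);v0=v0 if n in BOX else v0[:2]
        sx=np.vstack([v0]+[v0+d for d in np.eye(len(v0))*6])
        o=minimize(f,v0,method="Nelder-Mead",options=dict(initial_simplex=sx,xatol=.05,fatol=1e-5,maxiter=120))
        if best is None or o.fun<best.fun: best=o
    v=best.x.copy()
    if n in BOX: v[2]=(v[2]/20)
    return v,-best.fun
def rows(target,yaw_or_R,s=None):
    """shift/turn in jog units from present measured pose to target; tool down, tool y axis at heading yaw"""
    s=s or sense(); R0=Ro.from_quat(np.roll(s["ee_rot"],-1))
    y=np.array([np.cos(yaw_or_R),np.sin(yaw_or_R),0]);z=np.array([0,0,-1.]);x=np.cross(y,z)
    R1=Ro.from_matrix(np.c_[x,y,z])
    return np.round(R0.inv().apply(np.array(target)-s["eef_pos"])/400,4),np.round((R0.inv()*R1).as_rotvec()/(np.pi/2),4)
E
python3 - <<'E'
from h import *
s=sense();print(Ro.from_quat(np.roll(s["ee_rot"],-1)).as_matrix().round(2).tolist())
C={n:capture(n) for n in("scene","side","wrist")}
init={"organiser":("scene",(274,400)),"carton":("scene",(201,221)),"splitter":("scene",(208,256)),"tablet_bottle":("scene",(168,244)),"rack":("scene",(188,280)),"jar":("scene",(208,419))}
for n,(cn,p) in init.items():
    w=ray(p,C[cn]); print(n,"ray",w.round(),end=" ")
    h=BOX[n][2] if n in BOX else CYL[n][-1][2]
    obs=[]
    for k,c in C.items():
        if k=="wrist": continue
        b=region(n,c,[w[0],w[1],h/2])
        if b is not None: print(k,round(b[0],1),round(b[2],2),int(b[1].sum()),end=" "); 
        if b is not None and b[0]<12: obs.append((c,b[1]))
    if obs:
        v,i=fit(n,obs,w); print("FIT",v.round(3),round(i,2))
    else: print()
E
python3 - <<'E'
import cv2
a=cv2.imread('pics/scene0.png')[130:250,150:330]
cv2.imwrite('pics/crop1.png',cv2.resize(a,None,fx=4.4,fy=4.4,interpolation=2))
E
```

```text
[[-0.95, 0.31, -0.0], [0.31, 0.95, -0.0], [0.0, -0.0, -1.0]]
organiser ray [ 423. -241.] scene 1.4 0.75 953 side 2.4 0.84 892 FIT [ 4.29032e+02 -2.36033e+02  1.91000e-01] 0.85
carton ray [395. 360.] scene 2.0 0.58 605 side 4.7 0.58 303 FIT [ 3.99249e+02  3.72356e+02 -5.00000e-03] 0.93
splitter ray [428. 246.] scene 3.4 0.7 335 side 2.5 0.82 242 FIT [ 4.27807e+02  2.46700e+02 -4.11000e-01] 0.84
tablet_bottle ray [564. 401.] scene 0.3 0.82 444 side 5.9 0.59 264 FIT [558.878 387.44 ] 0.68
rack ray [543. 237.] scene 3.6 0.93 873 side 5.6 0.59 627 FIT [560.439 249.464   2.948] 0.78
jar ray [ 689. -180.] scene 2.5 0.89 720 side 2.9 0.56 1193 FIT [ 687.349 -171.56 ] 0.93
```

View pics/crop1.png

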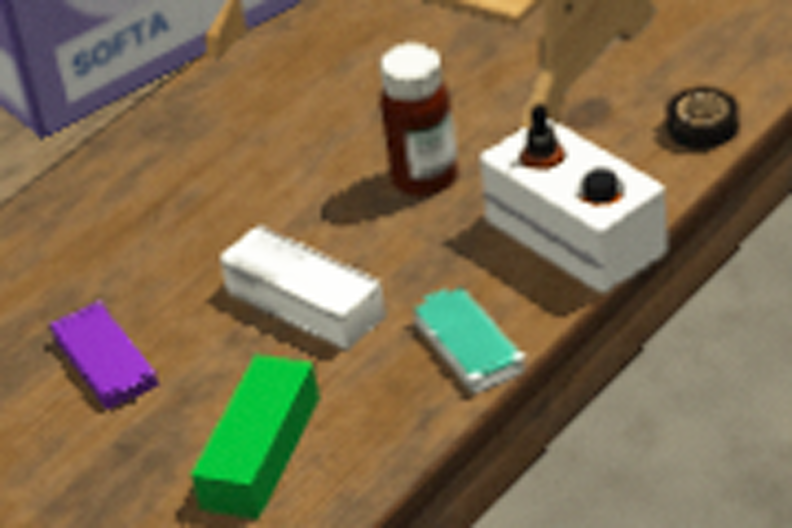

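The crop shows the chosen white carton at (300,285), the green-lidded splitter at (470,335), the bottle at (415,120), and the dropper in the rack's left well at (540,140). I'm moving over the carton for a close look.

Call:
jog_arm(series="-0.71 -0.2 0 0 0 0.796 1;-0.71 -0.2 0 0 0 0.796 1;-0.71 -0.2 0 0 0 0.796 1;-0.71 -0.2 0 0 0 0.796 1;-0.71 -0.2 0 0 0 0.796 1;-0.71 -0.2 0 0 0 0.796 1;-0.71 -0.2 0 0 0 0.796 1;-0.71 -0.2 0 0 0 0.796 1;-0.71 -0.2 0 0 0 0.796 1;-0.71 -0.2 0 0 0 0.796 1", grip_force=30)

```text
time_s: 3.35
eef_pos: [409.4, 333.2, 250.3]
ee_rot: [0.0, 0.706, 0.708, 0.0]
force: [-0.6, 0.8, 0.2]
grip_width: 0.999
grip_force: 0.0
```

```bash
cat > look.py <<'E'
from h import *
def look(items,cams=("wrist",),save=None,lim=40):
    C=[capture(n) for n in cams]; out={}
    if save: cv2.imwrite(f"pics/{save}.png",C[-1]["img"][:,:,::-1])
    for n,x0 in items.items():
        h=BOX[n][2] if n in BOX else CYL[n][-1][2]; obs=[]; msg=[]
        for c in C:
            b=region(n,c,[x0[0],x0[1],h/2])
            if b is not None:
                msg.append((round(b[0],1),round(b[2],2)))
                if b[0]<lim: obs.append((c,b[1]))
        if obs: v,i=fit(n,obs,x0); out[n]=v; print(n,v.round(3).tolist(),"iou",round(i,3),msg)
        else: print(n,"none",msg)
    return out
E
python3 - <<'E'
from look import *
look({"carton":(399,372,0),"splitter":(428,247,-.41),"rack":(560,249,-.19),"tablet_bottle":(559,387)},save="w1")
E
```

```text
carton [400.393, 369.792, -0.005] iou 0.951 [(np.float64(2.7), 0.7)]
splitter [426.196, 241.475, -0.376] iou 0.874 [(np.float64(2.7), 0.84)]
rack [560.27, 245.3, -0.176] iou 0.634 [(np.float64(12.9), 0.64)]
tablet_bottle [558.237, 386.131] iou 0.952 [(np.float64(5.8), 0.79)]
```

View pics/w1.png

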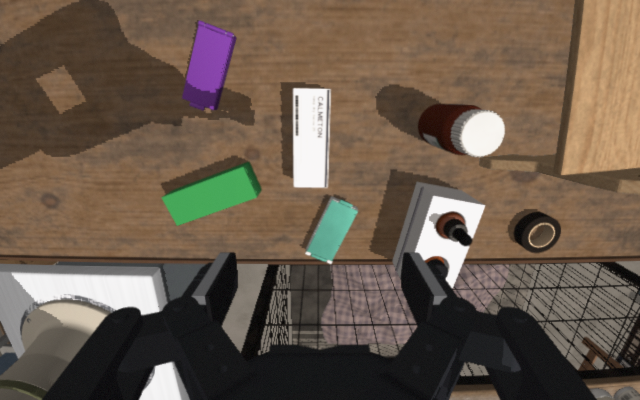

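Wrist view: the carton is at (312,138), the green box at (212,195) is clear of the fingers, the splitter is at (332,230), the bottle at (465,130), and the dropper at (455,230). The fits agree with the scene and side values within 5 mm. Picking the carton now.

Call:
jog_arm(series="0.0915 -0.0225 0.15 0 0 0 1;0.0915 -0.0225 0.3 0 0 0 1;0.0915 -0.0225 0.42 0 0 0 1;0.0915 -0.0225 0.52 0 0 0 1;0.0915 -0.0225 0.566 0 0 0 1;0.0915 -0.0225 0.566 0 0 0 1;0.0915 -0.0225 0.566 0 0 0 -0.4;0.0915 -0.0225 0.566 0 0 0 -0.4;0.0915 -0.0225 0.566 0 0 0 -0.4;0.0915 -0.0225 0.566 0 0 0 -0.4;0.0915 -0.0225 0.566 0 0 0 -0.4;0.0915 -0.0225 0.566 0 0 0 -0.4", grip_force=30)

```text
time_s: 5.1
eef_pos: [401.0, 370.1, 24.9]
ee_rot: [0.0, 0.707, 0.707, 0.001]
force: [-0.2, -1.1, 6.1]
grip_width: 0.487
grip_force: 31.2
```

Call:
jog_arm(series="0 0 -0.1 0 0 0 -0.4;0 0 -0.25 0 0 0 -0.4;0 0 -0.4 0 0 0 -0.4;-0.1 0.03 -0.54 0 0 0.05 -0.4;-0.25 0.06 -0.56 0 0 0.15 -0.4;-0.4 0.09 -0.56 0 0 0.25 -0.4;-0.55 0.12 -0.56 0 0 0.35 -0.4;-0.7 0.15 -0.56 0 0 0.44 -0.4;-0.85 0.15 -0.56 0 0 0.44 -0.4;-0.925 0.15 -0.56 0 0 0.44 -0.4;-0.925 0.15 -0.56 0 0 0.44 -0.4;-0.925 0.15 -0.56 0 0 0.44 -0.4")

```text
time_s: 6.6
eef_pos: [460.6, 0.4, 248.0]
ee_rot: [-0.0, 0.905, 0.426, 0.0]
force: [-1.1, 0.5, -0.7]
grip_width: 0.484
grip_force: 30.5
```

```bash
python3 - <<'E'
from look import *
look({"organiser":(429,-236,.191),"jar":(687,-172)},cams=("scene","side"))
print(rows([538,-280.5,250],.191-np.pi/2))
E
```

```text
organiser [428.143, -236.863, 0.17] iou 0.833 [(np.float64(1.0), 0.88), (np.float64(2.4), 0.88)]
jar [687.354, -171.713] iou 0.905 [(np.float64(2.3), 0.69), (np.float64(1.1), 0.82)]
(array([-0.4189,  0.5957, -0.0052]), array([ 0.    , -0.    ,  0.4395]))
```

Call:
jog_arm(series="-0.15 0.05 0 0 0 0.11 -0.4;-0.3 0.1 0 0 0 0.22 -0.4;-0.45 0.15 0 0 0 0.33 -0.4;-0.6 0.2 0 0 0 0.44 -0.4;-0.615 0.217 0 0 0 0.44 -0.4;-0.615 0.217 0 0 0 0.44 -0.4;-0.615 0.217 0 0 0 0.44 -0.4;-0.615 0.217 0 0 0 0.44 -0.4")

```text
time_s: 7.9
eef_pos: [371.4, -244.0, 248.0]
ee_rot: [-0.0, 0.995, 0.096, 0.0]
force: [0.0, -0.1, 0.1]
grip_width: 0.489
grip_force: 30.6
```

```bash
python3 - <<'E'
from look import *
c=capture("wrist"); cv2.imwrite("pics/w2.png",c["img"][:,:,::-1])
for r in regions_of("organiser",c): print(r["confidence"],r["point"],r["region"].sum())
for k in ((429,-236,.18),):
    b=region("organiser",c,[428,-236,12]); v,i=fit("organiser",[(c,b[1])],k);print(v,i)
b=region("carton",c,[370,-245,230]); print(b[0],b[2],b[1].sum()) if b else 0
E
```

```text
0.97 [122.6, 324.7] 4911
[ 4.27517551e+02 -2.38378049e+02  2.18597529e-01] 0.9093594347272096
15.716569903977241 0.6 18080
```

View pics/w2.png

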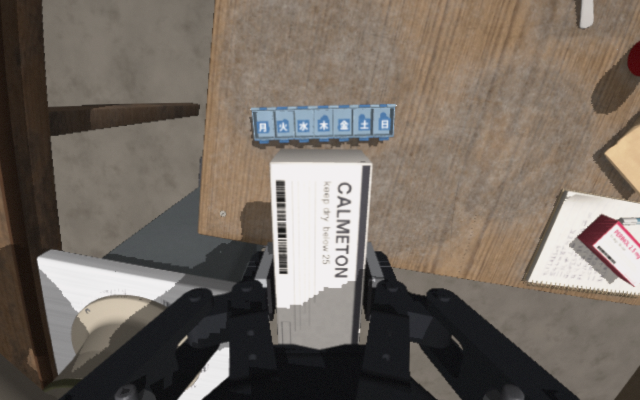

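```bash
python3 - <<'E'
from look import *
c=capture("wrist");im=c["img"].astype(int)
m=((im[...,2]-im[...,0])>8)&(im[...,2]>60); k=np.zeros_like(m);k[95:150,240:405]=1;m&=k
m=cv2.morphologyEx(m.astype(np.uint8),cv2.MORPH_CLOSE,np.ones((5,5)))
n,l,st,_=cv2.connectedComponentsWithStats(m);m=l==1+np.argmax(st[1:,4]);print(st[1:].tolist())
b=region("organiser",c,[428,-236,12])
for nm,r in(("mine",m),("net",b[1])):
    print(nm,fit("organiser",[(c,r)],(428,-238,.2)))
    r8=r.astype(np.uint8)
    # edges: bottom/top boundary per column, interior columns, projected to z=24
    for e,z in (("top",24),("bot",24)):
        P=[]
        for x in range(262,386):
            ys=np.where(r[:,x])[0]
            if len(ys): P.append(ray((ys.min()-.5 if e=="top" else ys.max()+.5,x),c,z))
        P=np.array(P);vx,vy,x0,y0=cv2.fitLine(P.astype(np.float32),cv2.DIST_HUBER,0,.1,.01).ravel()
        print(e,"yaw",np.arctan2(vy,vx)%np.pi-np.pi/2,"pt",x0,y0)
    for e in("L","R"):
        xs=[np.where(r[y])[0] for y in range(112,132)]
        P=np.array([ray((y,(x.min()-.5 if e=="L" else x.max()+.5)),c,24) for y,x in zip(range(112,132),xs) if len(x)]);print(e,np.median(P,0))
E
```

```text
[[250, 104, 145, 40, 4987]]
mine (array([ 4.27973646e+02, -2.39539638e+02,  2.17916089e-01]), np.float64(0.9185357913814399))
top yaw 0.21632016 pt 453.0558 -257.54724
bot yaw 0.22127235 pt 408.7759 -247.87897
L [ 414.08253795 -157.47754903]
R [ 445.68955014 -320.58754477]
net (array([ 4.28624748e+02, -2.38724387e+02,  2.21930509e-01]), np.float64(0.8780998426945499))
top yaw 0.21927655 pt 444.3005 -219.82669
bot yaw 0.22084832 pt 410.44437 -245.05287
L [ 414.08253795 -157.47754903]
R [ 445.68955014 -320.86337205]
```

```bash
cat >> h.py <<'E'
O=np.array([428.3,-238.5]);OY=.218
def loc(x,y): return O+np.array([np.cos(OY)*x-np.sin(OY)*y,np.sin(OY)*x+np.cos(OY)*y])
E
python3 - <<'E'
from h import *
print(loc(98.5,-64.5),loc(66.5,60),loc(66,-4.5))
print(rows([*loc(98.5,-64.5),25.2],OY-np.pi/2))
E
```

```text
[ 538.41858956 -280.17008798] [ 480.24943153 -165.53763597] [ 493.7111574  -228.61918586]
(array([0.3944, 0.1653, 0.5568]), array([ 0.    , -0.    , -0.0181]))
```

Call:
jog_arm(series="0.14 0.06 0 0 0 -0.0181 -0.4;0.28 0.12 0.02 0 0 -0.0181 -0.4;0.3944 0.1653 0.1 0 0 -0.0181 -0.4;0.3944 0.1653 0.22 0 0 -0.0181 -0.4;0.3944 0.1653 0.35 0 0 -0.0181 -0.4;0.3944 0.1653 0.47 0 0 -0.0181 -0.4;0.3944 0.1653 0.53 0 0 -0.0181 -0.4;0.3944 0.1653 0.55 0 0 -0.0181 -0.4;0.3944 0.1653 0.5568 0 0 -0.0181 -0.4;0.3944 0.1653 0.5568 0 0 -0.0181 -0.4")

```text
time_s: 9.45
eef_pos: [538.8, -280.8, 26.2]
ee_rot: [0.001, 0.994, 0.109, 0.001]
force: [-0.2, 0.3, 0.1]
grip_width: 0.483
grip_force: 30.6
```

```bash
python3 - <<'E'
from h import *
s=sense();print(s["eef_pos"],s["force"],s["joints"]);print(rows([*loc(98.5,-64.5),25.2],OY-np.pi/2,s))
E
```

```text
[ 538.77113468 -280.76010194   26.1831894 ] [-0.16487617  0.30131548  0.12870507] [-6.73010987e-01  7.38806783e-01  1.45392283e+00 -2.84825276e-06
  9.47190516e-01  6.80250414e-01]
(array([-0.0005, -0.0016,  0.0025]), array([ 0.0008, -0.0007, -0.0003]))
```

Call:
jog_arm(series="-0.0005 -0.0016 0.0025 0 0 0 -0.4;-0.0005 -0.0016 0.0025 0 0 0 0.3;-0.0005 -0.0016 0.0025 0 0 0 0.3;-0.0005 -0.0016 0.0025 0 0 0 0.3;-0.0005 -0.0016 -0.1 0 0 0 0.3;0 0 -0.25 0 0 0 1;0 0 -0.4 0 0 0 1;-0.1 0 -0.53 0 0 0 1;-0.2 0 -0.56 0 0 0 1;-0.2 0 -0.56 0 0 0 1;-0.2 0 -0.56 0 0 0 1")

```text
time_s: 10.82
eef_pos: [460.4, -297.6, 248.9]
ee_rot: [-0.0, 0.994, 0.108, -0.0]
force: [-0.4, 0.5, -1.1]
grip_width: 0.999
grip_force: 0.0
```

```bash
cat > chk.py <<'E'
from look import *
def inorg(v,o):
    d=np.array(v[:2])-o[:2];a=o[2]
    return np.round([np.cos(a)*d[0]+np.sin(a)*d[1],-np.sin(a)*d[0]+np.cos(a)*d[1]]+([v[2]-a] if len(v)>2 else []),3)
E
python3 - <<'E'
from chk import *
o=look({"organiser":(428,-238,.218),"carton":(538,-280,.218-np.pi/2)},save="w3")
print(inorg(o["carton"],o["organiser"]))
print(rows([427,241.5,250],-.376))
E
```

```text
organiser [426.298, -240.819, 0.224] iou 0.853 [(np.float64(4.0), 0.64)]
carton [540.108, -280.993, -1.36] iou 0.958 [(np.float64(6.6), 0.94)]
[102.037 -64.459  -1.584]
(array([ 0.2096, -1.3333, -0.0026]), array([-0.0008,  0.    , -0.6216]))
```

View pics/w3.png

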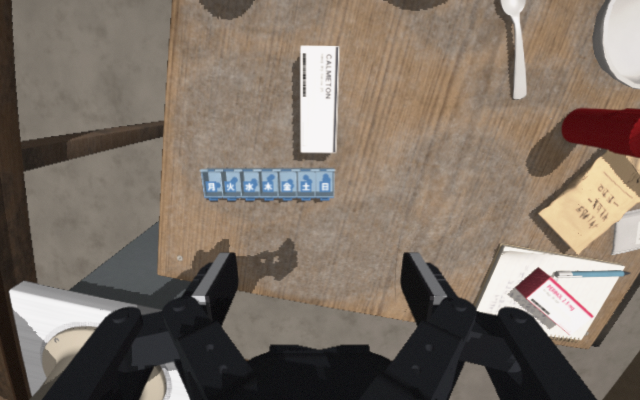

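```bash
cat >> chk.py <<'E'
def orgmask(c,o=(428,-238.5,.218)):
    im=c["img"].astype(int);m=((im[...,2]-im[...,0])>8)&(im[...,2]>60)
    k=cv2.dilate(cv2.resize(mask("organiser",*o,c),(640,400),interpolation=0),np.ones((17,17)))
    m=cv2.morphologyEx((m&(k>0)).astype(np.uint8),cv2.MORPH_CLOSE,np.ones((5,5)))
    n,l,st,_=cv2.connectedComponentsWithStats(m);return l==1+np.argmax(st[1:,4])
E
python3 - <<'E'
from chk import *
c=capture("wrist");m=orgmask(c);r=region("organiser",c,[428,-238,12])[1]
for a in(m,r,m|r): print(fit("organiser",[(c,a)],(428,-238,.218)))
for e in(0,1):
    P=[]
    for x in range(215,325):
        ys=np.where(m[:,x])[0];P.append(ray((ys.max()+.5 if e else ys.min()-.5,x),c,24 if e==0 else 24))
    vx,vy,x0,y0=cv2.fitLine(np.float32(P),cv2.DIST_HUBER,0,.1,.01).ravel();print("edge",(np.arctan2(vy,vx)%np.pi)-np.pi/2,x0,y0)
cr=region("carton",c,[538,-280,17])[1]
b=np.where(cr.any(1))[0];print("carton rows",b.min(),b.max(),"cols bottom",np.where(cr[b.max()-6])[0][[0,-1]],"org rows at col 320",np.where(m[:,320])[0][[0,-1]],"cols",np.where(m.any(0))[0][[0,-1]])
print("model carton/org px",[proj([[*p,z]],c)[0].round(1) for p,z in((loc(41,-85.5),0),(loc(41,-85.5),34),(loc(21,-85.5),0),(loc(21,-85.5),24),(loc(-21,-85.5),24),(loc(21,85.5),24),(loc(-21,85.5),24))])
E
```

```text
(array([ 4.25806952e+02, -2.39245714e+02,  2.35568555e-01]), np.float64(0.8366279957258433))
(array([ 4.25905093e+02, -2.39502315e+02,  2.37791667e-01]), np.float64(0.8121024779931817))
(array([ 4.26310437e+02, -2.39281360e+02,  2.28958764e-01]), np.float64(0.8543001729223884))
edge 0.21793199 449.3673 -236.89978
edge 0.21033227 408.66785 -242.54866
carton rows 45 152 cols bottom [301 335] org rows at col 320 [169 200] cols [200 334]
model carton/org px [array([334.4, 149.1]), array([335.8, 153.7]), array([334.1, 164.4]), array([335. , 168.5]), array([334.4, 200.7]), array([197. , 168.5]), array([201.3, 200.5])]
```

Call:
jog_arm(series="0.02 -0.15 0 0 0 -0.1 1;0.05 -0.3 0 0 0 -0.2 1;0.07 -0.45 0 0 0 -0.3 1;0.1 -0.6 0 0 0 -0.4 1;0.12 -0.75 0 0 0 -0.5 1;0.14 -0.9 0 0 0 -0.6 1;0.15 -0.98 0 0 0 -0.6216 1;0.15 -0.98 0 0 0 -0.6216 1")

```text
time_s: 12.12
eef_pos: [433.9, 99.8, 249.1]
ee_rot: [-0.0, 0.826, 0.564, -0.0]
force: [0.1, 0.3, 0.5]
grip_width: 0.999
grip_force: 0.0
```

```bash
sed -i 's/^O=.*;/O=np.array([428.5,-239.5]);/' h.py; python3 - <<'E'
from h import *
print(rows([427,241.5,190],-.376))
E
```

```text
(array([ 0.3236, -0.1451,  0.1478]), array([-0.0001, -0.0001,  0.0019]))
```

Call:
jog_arm(series="0.13 -0.06 0.05 0 0 0 1;0.26 -0.12 0.1 0 0 0 1;0.3236 -0.145 0.148 0 0 0 1;0.3236 -0.145 0.148 0 0 0 1;0.3236 -0.145 0.148 0 0 0 1")

```text
time_s: 12.75
eef_pos: [428.5, 238.8, 190.4]
ee_rot: [0.0, 0.827, 0.562, 0.0]
force: [-1.2, 0.1, -0.8]
grip_width: 1.005
grip_force: 0.0
```

```bash
python3 - <<'E'
from chk import *
c=capture("wrist");cv2.imwrite("pics/w4.png",c["img"][:,:,::-1])
b=region("splitter",c,[427,241,10]);print(b[0],b[2]);v,i=fit("splitter",[(c,b[1])],(427,241,-.376));print(v,i)
print(cv2.minAreaRect(np.argwhere(b[1])[:,::-1].astype(np.float32)))
print(rows([v[0],v[1],21.5],v[2]))
E
```

```text
4.160343395739795 0.89
[427.41035721 242.81505309  -0.43388487] 0.8998285797651178
((315.8357849121094, 173.57664489746094), (37.688941955566406, 85.34721374511719), 1.5481575727462769)
(array([ 0.0083, -0.0069,  0.4229]), array([ 0.0007, -0.0004,  0.0353]))
```

View pics/w4.png

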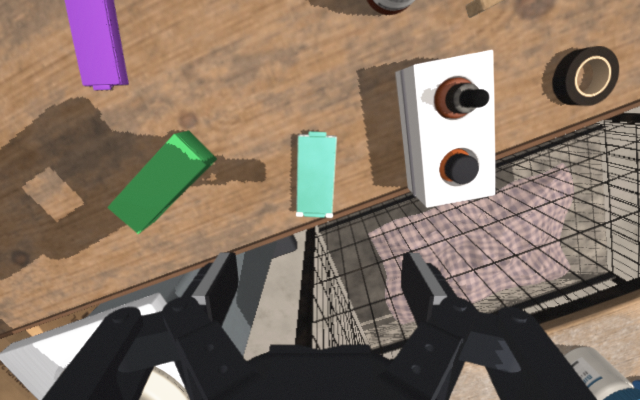

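Call:
jog_arm(series="0.008 -0.007 0.12 0 0 0.022 0.5;0.008 -0.007 0.26 0 0 0.022 0.5;0.008 -0.007 0.36 0 0 0.022 0.5;0.008 -0.007 0.41 0 0 0.022 0.5;0.008 -0.007 0.4225 0 0 0.022 0.5;0.008 -0.007 0.4225 0 0 0.022 0.5;0.008 -0.007 0.4225 0 0 0.022 -0.5;0.008 -0.007 0.4225 0 0 0.022 -0.5;0.008 -0.007 0.4225 0 0 0.022 -0.5;0.008 -0.007 0.4225 0 0 0.022 -0.5;0.008 -0.007 0.4225 0 0 0.022 -0.5", grip_force=40)

```text
time_s: 14.22
eef_pos: [427.1, 243.8, 22.2]
ee_rot: [0.0, 0.837, 0.548, 0.001]
force: [-0.8, -1.9, 6.4]
grip_width: 0.451
grip_force: 40.6
```

Call:
jog_arm(series="0 0 -0.08 0 0 0 -0.5;0 0 -0.22 0 0 0 -0.5;0 0 -0.36 0 0 0 -0.5;-0.05 0.02 -0.49 0 0 0 -0.5;-0.15 0.07 -0.54 0 0 0.1 -0.5;-0.28 0.13 -0.56 0 0 0.2 -0.5;-0.41 0.19 -0.56 0 0 0.3 -0.5;-0.54 0.25 -0.56 0 0 0.4 -0.5;-0.68 0.32 -0.56 0 0 0.5 -0.5;-0.82 0.39 -0.56 0 0 0.6 -0.5;-0.845 0.4 -0.56 0 0 0.6 -0.5;-0.845 0.4 -0.56 0 0 0.6 -0.5")

```text
time_s: 15.72
eef_pos: [437.8, -130.1, 245.2]
ee_rot: [-0.0, 0.994, 0.108, 0.0]
force: [0.2, -0.1, -1.3]
grip_width: 0.452
grip_force: 40.7
```

```bash
python3 - <<'E'
from h import *
s=sense();print(s["grip_width"],s["grip_force"])
print(rows([540,-280.4,120],OY-np.pi/2))
E
```

```text
0.452164092331889 40.704200863838196
(array([0.1687, 0.4219, 0.313 ]), array([-0.0001, -0.0001, -0.0008]))
```

Call:
jog_arm(series="0.06 0.14 0 0 0 0 -0.5;0.12 0.28 0.03 0 0 0 -0.5;0.1687 0.4219 0.1 0 0 0 -0.5;0.1687 0.4219 0.2 0 0 0 -0.5;0.1687 0.4219 0.3 0 0 0 -0.5;0.1687 0.4219 0.313 0 0 0 -0.5;0.1687 0.4219 0.313 0 0 0 -0.5")

```text
time_s: 16.6
eef_pos: [541.0, -279.6, 121.3]
ee_rot: [0.001, 0.994, 0.109, 0.001]
force: [0.1, -0.2, -0.3]
grip_width: 0.451
grip_force: 40.7
```

```bash
python3 - <<'E'
from chk import *
c=capture("wrist");cv2.imwrite("pics/w5.png",c["img"][:,:,::-1])
s=sense();print(s["eef_pos"])
z0=s["eef_pos"][2]-22.2
rs=regions_of("splitter",c)
q=proj([[*s["eef_pos"][:2],z0]],c)[0]
for r in rs: print(r["confidence"],r["point"],q)
v,i=fit("splitter",[(c,rs[0]["region"])],(540,-280,OY-np.pi/2),z0=z0);print(v,i)
print(rows([540,-280.4,57],OY-np.pi/2))
E
```

```text
[ 541.12513361 -280.03035743  121.88633133]
0.97 [254.1, 318.1] [316.81141696 252.81891685]
0.18 [288.5, 197.6] [316.81141696 252.81891685]
[ 539.47573519 -281.57736114   -1.36329215] 0.8684380956755391
(array([-0.0031, -0.0006,  0.1624]), array([ 0.0017, -0.0014, -0.    ]))
```

View pics/w5.png

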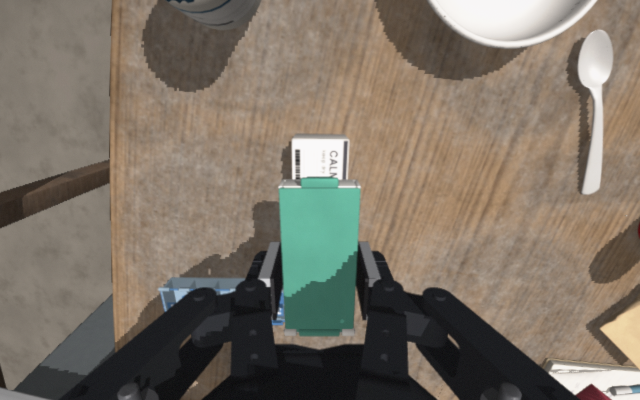

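Call:
jog_arm(series="-0.002 -0.0006 0.06 0 0 0 -0.5;-0.002 -0.0006 0.12 0 0 0 -0.5;-0.002 -0.0006 0.15 0 0 0 -0.5;-0.002 -0.0006 0.158 0 0 0 -0.5;-0.002 -0.0006 0.162 0 0 0 -0.5;-0.002 -0.0006 0.162 0 0 0 -0.5")

```text
time_s: 17.45
eef_pos: [539.8, -280.6, 56.2]
ee_rot: [0.001, 0.994, 0.108, 0.001]
force: [-1.6, 0.3, 4.0]
grip_width: 0.45
grip_force: 41.2
```

Call:
jog_arm(series="0 0 0 0 0 0 0.1;0 0 0 0 0 0 0.2;0 0 0 0 0 0 0.2;0 0 -0.03 0 0 0 0.2;0 0 -0.12 0 0 0 0.3;0 0 -0.26 0 0 0 1;-0.1 0 -0.4 0 0 0 1;-0.2 0 -0.48 0 0 0 1;-0.2 0 -0.48 0 0 0 1;-0.2 0 -0.48 0 0 0 1")

```text
time_s: 18.7
eef_pos: [461.3, -297.3, 246.9]
ee_rot: [-0.0, 0.994, 0.108, 0.0]
force: [0.3, -0.9, -0.3]
grip_width: 1.006
grip_force: 0.0
```

```bash
python3 - <<'E'
from chk import *
c=capture("wrist");cv2.imwrite("pics/w6.png",c["img"][:,:,::-1]);s=sense();print(s["eef_pos"])
o=fit("organiser",[(c,orgmask(c)|region("organiser",c,[428,-239,12])[1])],(428,-239,.218));print(o)
sp=fit("splitter",[(c,region("splitter",c,[539,-280,45])[1])],(539,-280,OY-np.pi/2),z0=34);print(sp,inorg(sp[0],np.r_[O,OY]))
b=region("carton",c,[539,-280,17]);r=b[1]|region("splitter",c,[539,-280,45])[1]
ca=fit("carton",[(c,r)],(539,-280,OY-np.pi/2));print(b[2],ca,inorg(ca[0],np.r_[O,OY]))
print(rows([558,386,250],.6))
E
```

```text
[ 461.49177481 -297.08132021  246.22383916]Traceback (most recent call last):
  File "<stdin>", line 3, in <module>
TypeError: 'NoneType' object is not subscriptable
```

View pics/w6.png

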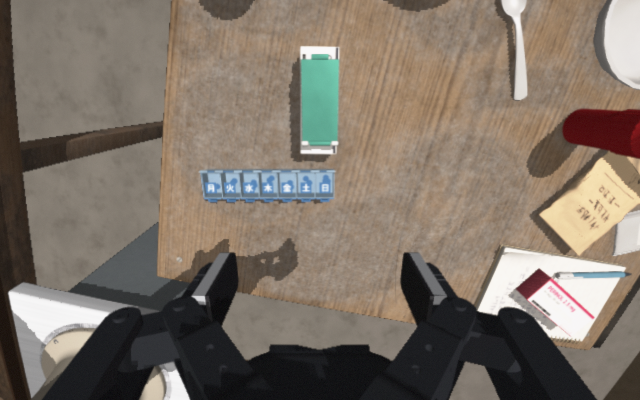

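The splitter sits centred on the carton (319,100), and the carton's right edge at column 337 lines up with the organiser's right end at column 335. The brown bottle is next.

Call:
jog_arm(series="0.02 -0.12 0 0 0 -0.1 1;0.04 -0.24 0 0 0 -0.2 1;0.06 -0.36 0 0 0 -0.3 1;0.08 -0.48 0 0 0 -0.4 1;0.1 -0.6 0 0 0 -0.5 1;0.12 -0.72 0 0 0 -0.6 1;0.143 -0.83 0 0 0 -0.7 1;0.143 -0.83 0 0 0 -0.8 1;0.143 -0.83 0 0 0 -0.8 1;0.143 -0.83 0 0 0 -0.8 1")

```text
time_s: 20.05
eef_pos: [445.7, 38.9, 246.5]
ee_rot: [-0.0, 0.742, 0.671, -0.0]
force: [-0.5, -0.2, 0.5]
grip_width: 1.001
grip_force: 0.0
```

```bash
python3 - <<'E'
from h import *
print(rows([540,355,250],1.2),sense()["joints"])
E
```

```text
(array([ 0.8099,  0.1553, -0.0088]), array([-5.000e-04, -5.000e-04, -8.279e-01])) [-1.75883369e-01  1.44561897e-01  1.72099592e+00  7.48707887e-06
  1.27702805e+00 -7.54248656e-02]
```

Call:
jog_arm(series="0.13 0.025 0 0 0 -0.1 1;0.26 0.05 0 0 0 -0.2 1;0.39 0.075 0 0 0 -0.3 1;0.52 0.1 0 0 0 -0.4 1;0.65 0.125 0 0 0 -0.5 1;0.78 0.15 0 0 0 -0.6 1;0.81 0.155 0 0 0 -0.7 1;0.81 0.155 0 0 0 -0.8 1;0.81 0.155 0 0 0 -0.828 1;0.81 0.155 0 0 0 -0.828 1;0.81 0.155 0 0 0 -0.828 1")

```text
time_s: 21.42
eef_pos: [539.0, 355.2, 246.8]
ee_rot: [-0.0, 0.184, 0.983, -0.0]
force: [0.5, -0.4, -0.6]
grip_width: 0.997
grip_force: 0.0
```

```bash
python3 - <<'E'
from chk import *
c=capture("wrist");cv2.imwrite("pics/w7.png",c["img"][:,:,::-1])
for n,k in (("tablet_bottle",(558,386)),("rack",(560,246,-.18))):
    b=region(n,c,[*k[:2],50])
    if b:print(n,b[0],b[2],fit(n,[(c,b[1])],k))
for n in("dropper","amber"):
    for r in regions_of(n,c)[:2]: print(n,r["confidence"],r["point"])
E
```

```text
tablet_bottle 7.1367535042101435 0.55 (array([558.01161388, 386.16173702]), np.float64(0.9577833356491131))
rack 11.221018725396025 0.74 (array([ 5.59654800e+02,  2.45357355e+02, -1.82655077e-01]), np.float64(0.7813505106491722))
dropper 0.72 [224.2, 263.2]
dropper 0.55 [230.1, 216.8]
amber 0.65 [232.2, 213.7]
```

View pics/w7.png

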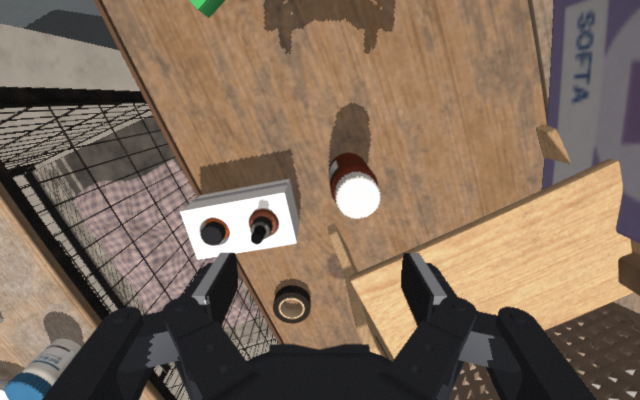

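```bash
python3 - <<'E'
from h import *
c=capture("wrist");s=sense()
Rt=Ro.from_quat(np.roll(s["ee_rot"],-1)).as_matrix();p=np.array(s["eef_pos"])
R=np.array(c["R"]);t=np.array(c["t"]);Rc=R@Rt;tc=R@p+t   # cam = Rc*tool+tc
R1=Ro.from_quat([.706,.708,0,0]).as_matrix();p1=np.array([409.4,333.2,250.3])
c1=dict(c);c1["R"]=Rc@R1.T;c1["t"]=tc-Rc@R1.T@p1
def tri(a,b):
    for z in(0,30,60,90,120,150): print(z,ray(a,c1,z).round(),ray(b,c,z).round())
tri((172,562),(275,350))
print("cap check"); tri((132,478),(197,357))
E
```

```text
0 [742. 325.] [711. 338.]
30 [715. 333.] [691. 341.]
60 [688. 340.] [671. 345.]
90 [661. 347.] [650. 349.]
120 [634. 354.] [630. 353.]
150 [608. 361.] [610. 356.]
cap check
0 [613. 377.] [598. 387.]
30 [597. 380.] [587. 386.]
60 [580. 383.] [576. 386.]
90 [564. 386.] [565. 386.]
120 [547. 389.] [554. 386.]
150 [530. 392.] [543. 385.]
```

The wooden stand's nearest corner triangulates to about (630,354,125), which is clear of a vertical grasp at (558,386).

Call:
jog_arm(series="-0.016 0.0894 0 0 0 0 1;-0.016 0.0894 0.06 0 0 0 1;-0.016 0.0894 0.18 0 0 0 1;-0.016 0.0894 0.3 0 0 0 1;-0.016 0.0894 0.4 0 0 0 1;-0.016 0.0894 0.437 0 0 0 1;-0.016 0.0894 0.437 0 0 0 1;-0.016 0.0894 0.437 0 0 0 0;-0.016 0.0894 0.437 0 0 0 0;-0.016 0.0894 0.437 0 0 0 0;-0.016 0.0894 0.437 0 0 0 0;-0.016 0.0894 0.437 0 0 0 0", grip_force=40)

```text
time_s: 23.22
eef_pos: [558.3, 386.9, 74.1]
ee_rot: [0.001, 0.183, 0.983, 0.001]
force: [-1.2, -0.7, 5.5]
grip_width: 0.572
grip_force: 41.1
```

Call:
jog_arm(series="0 0 -0.05 0 0 0 0;0 0 -0.15 0 0 0 0;0 0 -0.28 0 0 0 0;0 0 -0.4 0 0 0 0;-0.02 -0.1 -0.44 0 0 0 0;-0.04 -0.23 -0.44 0 0 0 0;-0.06 -0.37 -0.44 0 0 0 0;-0.08 -0.51 -0.44 0 0 0 0;-0.1 -0.65 -0.44 0 0 0 0;-0.12 -0.79 -0.44 0 0 0 0;-0.145 -0.93 -0.44 0 0 0 0;-0.145 -0.98 -0.44 0 0 0 0;-0.145 -0.98 -0.44 0 0 0 0;-0.145 -0.98 -0.44 0 0 0 0")

```text
time_s: 24.98
eef_pos: [471.1, 0.6, 248.8]
ee_rot: [0.001, 0.182, 0.983, 0.0]
force: [-0.3, 0.2, -1.4]
grip_width: 0.575
grip_force: 42.0
```

```bash
python3 - <<'E'
from h import *
s=sense();print(loc(66.5,60),s["grip_width"],s["joints"])
print(rows([*loc(66.5,60),74.4],1.2))
E
```

```text
[ 480.44943153 -166.53763597] 0.5754454792363118 [-2.48306347e-01  1.94568270e-01  1.65477329e+00  2.83932084e-04
  1.29126654e+00 -1.45238556e+00]
(array([-0.1712, -0.3819,  0.4361]), array([0.0002, 0.0006, 0.0025]))
```

Call:
jog_arm(series="-0.06 -0.13 0 0 0 0 0;-0.12 -0.26 0 0 0 0 0;-0.1712 -0.3819 0.05 0 0 0 0;-0.1712 -0.3819 0.15 0 0 0 0;-0.1712 -0.3819 0.28 0 0 0 0;-0.1712 -0.3819 0.38 0 0 0 0;-0.1712 -0.3819 0.42 0 0 0 0;-0.1712 -0.3819 0.43 0 0 0 0;-0.1712 -0.3819 0.436 0 0 0 0;-0.1712 -0.3819 0.436 0 0 0 0")

```text
time_s: 26.22
eef_pos: [480.5, -167.4, 74.7]
ee_rot: [0.001, 0.183, 0.983, -0.0]
force: [-0.7, -0.1, -0.3]
grip_width: 0.574
grip_force: 42.1
```

```bash
python3 - <<'E'
from h import *
s=sense();print(s["force"]);print(rows([*loc(66.5,60),74.3],1.2,s))
E
```

```text
[-0.73317514 -0.10661826 -0.29331528]
(array([0.0009, 0.0021, 0.0011]), array([-0.0002,  0.0011,  0.0023]))
```

Call:
jog_arm(series="0.0008 0.002 0.0018 0 0 0 0;0.0008 0.002 0.0018 0 0 0 0;0.0008 0.002 0.0018 0 0 0 0.5;0.0008 0.002 0.0018 0 0 0 0.8;0.0008 0.002 0.0018 0 0 0 0.8;0 0 -0.06 0 0 0 0.8;0 0 -0.18 0 0 0 0.8;0 0 -0.32 0 0 0 1;0 0 -0.44 0 0 0 1;0 0 -0.46 0 0 0 1;0 0 -0.46 0 0 0 1")

```text
time_s: 27.6
eef_pos: [479.8, -167.2, 257.2]
ee_rot: [-0.0, 0.183, 0.983, 0.0]
force: [-0.1, -0.2, -0.2]
grip_width: 0.997
grip_force: 0.0
```

```bash
python3 - <<'E'
from chk import *
C=[capture("wrist"),capture("scene"),capture("side")]
cv2.imwrite("pics/w8.png",C[0]["img"][:,:,::-1])
for n,k,z in(("tablet_bottle",(480,-166.5),0),("organiser",(428,-239,.218),0),("splitter",(539,-280,OY-np.pi/2),34)):
    for c,l in zip(C,("w","sc","si")):
        b=region(n,c,[*k[:2],30])
        if b and b[0]<40:
            v,i=fit(n,[(c,b[1])],k,z0=z);print(n,l,v.round(3),round(i,3),inorg(v,np.r_[O,OY]))
print(rows([545,245,250],-.18))
E
```

```text
tablet_bottle w [ 480.462 -167.413] 0.939 [66.323 59.142]
tablet_bottle sc [ 481.55  -164.823] 0.93 [67.946 61.436]
tablet_bottle si [ 481.969 -165.189] 0.943 [68.276 60.988]
organiser w [ 4.28029e+02 -2.39495e+02  2.16000e-01] 0.895 [-0.459  0.107 -0.002]
organiser sc [ 4.27171e+02 -2.36665e+02  2.23000e-01] 0.922 [-0.685  3.056  0.005]
organiser si [ 4.28801e+02 -2.37330e+02  1.95000e-01] 0.903 [ 0.763  2.053 -0.023]
splitter w [ 540.809 -281.268   -1.344] 0.898 [100.617 -65.07   -1.562]
splitter sc [ 540.935 -279.804   -1.356] 0.855 [101.057 -63.667  -1.574]
(array([0.2184, 1.0203, 0.0193]), array([-1.000e-04, -1.000e-04,  8.807e-01]))
```

View pics/w8.png

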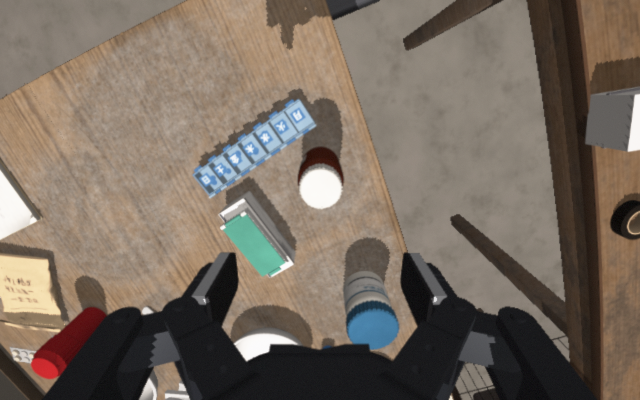

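The bottle at (320,185) stands upright and flush with the organiser's left end, within about 1 mm. The carton and splitter are at (258,238). The dropper is next.

Call:
jog_arm(series="0.03 0.14 0 0 0 0.1 1;0.06 0.28 0 0 0 0.2 1;0.09 0.42 0 0 0 0.3 1;0.12 0.56 0 0 0 0.4 1;0.15 0.7 0 0 0 0.5 1;0.18 0.84 0 0 0 0.6 1;0.21 0.97 0 0 0 0.7 1;0.214 1 0 0 0 0.8 1;0.214 1 0 0 0 0.88 1;0.214 1 0 0 0 0.88 1;0.214 1 0 0 0 0.88 1")

```text
time_s: 29.58
eef_pos: [543.8, 236.6, 257.8]
ee_rot: [0.0, 0.767, 0.642, 0.0]
force: [0.0, 0.3, 0.8]
grip_width: 1.006
grip_force: 0.0
```

```bash
python3 - <<'E'
from chk import *
c=capture("wrist");cv2.imwrite("pics/w9.png",c["img"][:,:,::-1])
b=region("rack",c,[560,245,32]);print("rack",b[0],b[2],*fit("rack",[(c,b[1])],(560,245,-.18)))
for r in regions_of("dropper",c):
    p=r["region"];print("dropper",r["confidence"],r["point"],p.sum())
    for z in (78,96): print(z,ray(r["point"],c,z))
for r in mark_of("dropper",c): print("mark",r["confidence"],r["point"],ray(r["point"],c,8))
# black bulb tip
im=c["img"];q=proj([[565,275,110]],c)[0];print("expected tip",q,proj([[565,275,78]],c)[0])
E
```

```text
rack 1.3714667281203519 0.7 [ 5.60125358e+02  2.45438499e+02 -1.80480902e-01] 0.7468954795032767
dropper 0.92 [138.6, 333.2] 776
78 [566.50179266 275.83162651]
96 [566.00797932 278.21008596]
mark 0.73 [133.3, 334.0] [570.49753631 273.0008127 ]
expected tip [333.41043473 144.10084492] [331.9024764  139.64915051]
```

```bash
python3 - <<'E'
import cv2
a=cv2.imread('pics/w9.png')[40:260,220:460]
cv2.imwrite('pics/w9c.png',cv2.resize(a,None,fx=2.7,fy=2.7,interpolation=cv2.INTER_CUBIC))
E
```

```text
(no output)
```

View pics/w9c.png

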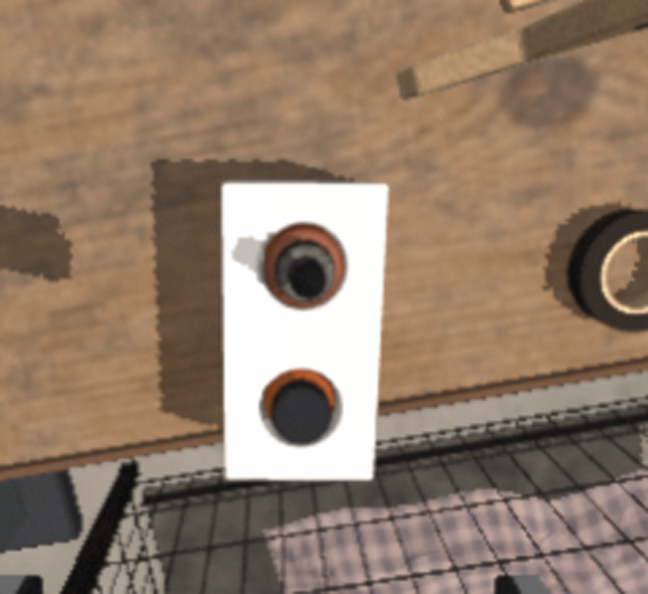

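The dropper bulb tip is at crop (306,280), which is pixel (333,144). That matches an upright bottle at (565.5,275.3). The vial's flat cap is at crop (302,412).

Call:
jog_arm(series="0.105 0.036 0 0 0 0 0.3;0.105 0.036 0.06 0 0 0 0.3;0.105 0.036 0.18 0 0 0 0.3;0.105 0.036 0.3 0 0 0 0.3;0.105 0.036 0.39 0 0 0 0.3;0.105 0.036 0.42 0 0 0 0.3;0.105 0.036 0.4307 0 0 0 0.3;0.105 0.036 0.4307 0 0 0 0.3")

```text
time_s: 30.78
eef_pos: [566.0, 275.7, 86.8]
ee_rot: [0.0, 0.767, 0.641, 0.001]
force: [0.5, -0.2, 0.4]
grip_width: 0.649
grip_force: 0.0
```

```bash
python3 - <<'E'
from h import *
s=sense();print(s["force"],s["eef_pos"]);print(rows([565.5,275.3,85.5],-.18,s))
E
```

```text
[ 0.49661563 -0.1718555   0.41320879] [565.99383605 275.70716049  86.77397587]
(array([-0.0012, -0.001 ,  0.0032]), array([ 0.0012, -0.0006,  0.0008]))
```

Call:
jog_arm(series="-0.001 -0.001 0.003 0 0 0 0.3;-0.001 -0.001 0.003 0 0 0 0;-0.001 -0.001 0.003 0 0 0 -0.6;-0.001 -0.001 0.003 0 0 0 -0.6;-0.001 -0.001 0.003 0 0 0 -0.6;-0.001 -0.001 0.003 0 0 0 -0.6;-0.001 -0.001 0.003 0 0 0 -0.6", grip_force=40)

```text
time_s: 31.65
eef_pos: [565.2, 275.3, 84.7]
ee_rot: [0.0, 0.767, 0.641, 0.0]
force: [-0.7, -0.3, 5.0]
grip_width: 0.304
grip_force: 35.8
```

Call:
jog_arm(series="0 0 -0.01 0 0 0 -0.6;0 0 -0.04 0 0 0 -0.6;0 0 -0.1 0 0 0 -0.6;0 0 -0.18 0 0 0 -0.6;0 0 -0.28 0 0 0 -0.6;0 0 -0.38 0 0 0 -0.6;0 0 -0.42 0 0 0 -0.6;0 0 -0.42 0 0 0 -0.6")

```text
time_s: 32.65
eef_pos: [565.0, 275.2, 252.5]
ee_rot: [0.0, 0.767, 0.641, 0.0]
force: [0.3, -0.5, -1.1]
grip_width: 0.307
grip_force: 34.3
```

```bash
python3 - <<'E'
from h import *
s=sense();print(s["eef_pos"],s["grip_width"])
a=capture("wrist");b=capture("side");d=capture("scene")
def crop(c,k,f):
    u,v=proj([s["eef_pos"]],c)[0].astype(int);print(u,v)
    u=max(u,k);v=max(v,k);x=c["img"][v-k:v+k,u-k:u+k,::-1];return cv2.resize(x,(260,260),interpolation=2)
cv2.imwrite("pics/d1.png",np.hstack([cv2.resize(a["img"][140:400,190:450,::-1],(260,260)),crop(b,40,3),crop(d,40,3)]))
E
```

```text
[564.99623126 275.23795072 252.486919  ] 0.30695842885998503
339 103
268 114
```

View pics/d1.png

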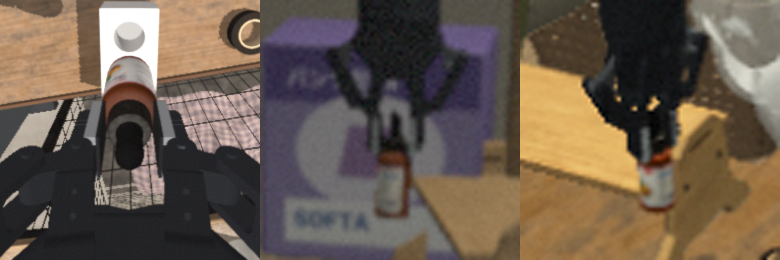

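The dropper is out of the well and hangs upright in the jaws. Carrying it over.

Call:
jog_arm(series="-0.08 0.005 0 0 0 -0.03 -0.6;-0.2 0.01 0 0 0 -0.08 -0.6;-0.33 0.015 0 0 0 -0.12 -0.6;-0.46 0.02 0 0 0 -0.17 -0.6;-0.58 0.03 0 0 0 -0.21 -0.6;-0.66 0.035 0 0 0 -0.2534 -0.6;-0.69 0.037 0 0 0 -0.2534 -0.6;-0.69 0.037 0 0 0 -0.2534 -0.6")

```text
time_s: 33.8
eef_pos: [530.3, 1.0, 251.6]
ee_rot: [-0.001, 0.626, 0.78, -0.0]
force: [0.7, 0.5, -0.7]
grip_width: 0.304
grip_force: 34.2
```

```bash
python3 - <<'E'
from h import *
print(loc(66.5,-4.8),rows([*loc(66.5,-4.8),77.2],OY))
E
```

```text
[ 494.46420659 -229.80394676] (array([-0.5445, -0.2114,  0.4359]), array([-0.0006, -0.0005, -0.0004]))
```

Call:
jog_arm(series="-0.12 -0.045 0 0 0 0 -0.6;-0.25 -0.1 0 0 0 0 -0.6;-0.38 -0.15 0 0 0 0 -0.6;-0.5 -0.195 0 0 0 0 -0.6;-0.5445 -0.2114 0.03 0 0 0 -0.6;-0.5445 -0.2114 0.1 0 0 0 -0.6;-0.5445 -0.2114 0.2 0 0 0 -0.6;-0.5445 -0.2114 0.3 0 0 0 -0.6;-0.5445 -0.2114 0.38 0 0 0 -0.6;-0.5445 -0.2114 0.415 0 0 0 -0.6;-0.5445 -0.2114 0.428 0 0 0 -0.6;-0.5445 -0.2114 0.433 0 0 0 -0.6;-0.5445 -0.2114 0.433 0 0 0 -0.6")

```text
time_s: 35.42
eef_pos: [495.6, -230.1, 79.9]
ee_rot: [0.001, 0.626, 0.78, 0.0]
force: [1.2, -0.2, -0.6]
grip_width: 0.305
grip_force: 34.3
```

```bash
python3 - <<'E'
from h import *
s=sense();print(s["force"]);print(rows([*loc(66.5,-4.8),76.9],OY,s))
c=capture("side");v,i=fit("dropper",[(c,region("dropper",c,[494,-230,40])[1])],(494,-230));print(v,i)
E
```

```text
[ 1.15463593 -0.21320804 -0.59490004]
(array([ 0.0014, -0.0025,  0.0074]), array([0.0006, 0.0007, 0.0007]))
[ 497.35734749 -206.21078587] 0.7087185488589819
```

Call:
jog_arm(series="0.0014 -0.0025 0.003 0 0 0 -0.6;0.0014 -0.0025 0.005 0 0 0 -0.6;0.0014 -0.0025 0.007 0 0 0 -0.6;0.0014 -0.0025 0.007 0 0 0 -0.6")

```text
time_s: 36.02
eef_pos: [494.3, -229.8, 77.1]
ee_rot: [0.0, 0.626, 0.78, -0.0]
force: [-1.6, 0.8, 8.1]
grip_width: 0.303
grip_force: 36.9
```

Call:
jog_arm(series="0 0 0 0 0 0 -0.3;0 0 0 0 0 0 0;0 0 0 0 0 0 0.2;0 0 0 0 0 0 0.2;0 0 -0.05 0 0 0 0.2;0 0 -0.15 0 0 0 0.2;0 0 -0.3 0 0 0 0.5;0 0 -0.45 0 0 0 1;0.1 -0.1 -0.48 0 0 0 1;0.1 -0.15 -0.48 0 0 0 1;0.1 -0.15 -0.48 0 0 0 1")

```text
time_s: 37.4
eef_pos: [426.3, -203.7, 268.7]
ee_rot: [0.0, 0.626, 0.78, -0.0]
force: [-0.4, -0.3, -0.4]
grip_width: 1.002
grip_force: 0.0
```

```bash
python3 - <<'E'
from chk import *
C=[capture("wrist"),capture("scene"),capture("side")]
P=[C[0]["img"][...,::-1][40:400,140:500]]
for c in C[1:]:
    u,v=proj([[480,-220,30]],c)[0].astype(int);P.append(c["img"][v-80:v+80,u-80:u+80,::-1])
cv2.imwrite("pics/f1.png",np.hstack([cv2.resize(p,(266,266),interpolation=2) for p in P]))
for c,l in zip(C,("w","sc","si")):
    R={}
    for n,k,z in(("organiser",(428,-239,.218),0),("dropper",(494,-230),0),("tablet_bottle",(480,-167),0),("splitter",(540,-281,OY-np.pi/2),34),("carton",(540,-281,OY-np.pi/2),0)):
        b=region(n,c,[*k[:2],30])
        if b and b[0]<40:
            r=b[1]
            if n=="carton" and "sp" in R: r=r|R["sp"]
            if n=="splitter": R["sp"]=r
            v,i=fit(n,[(c,r)],k,z0=z);R.setdefault("o",v if n=="organiser" else np.r_[O,OY]);print(l,n,round(i,2),inorg(v,R["o"]))
E
```

```text
w organiser 0.9 [0. 0. 0.]
w dropper 0.86 [64.218 -0.162]
w tablet_bottle 0.96 [66.41  59.801]
w carton 0.38 [ 99.125 -62.774  -1.57 ]
sc organiser 0.83 [0. 0. 0.]
sc dropper 0.85 [64.045 -5.574]
sc tablet_bottle 0.94 [65.937 57.977]
sc splitter 0.91 [100.513 -65.516  -1.561]
sc carton 0.93 [101.155 -64.882  -1.569]
si organiser 0.89 [0. 0. 0.]
si dropper 0.65 [69.789 16.678]
si tablet_bottle 0.66 [66.238 64.36 ]
si splitter 0.89 [101.981 -63.736  -1.549]
si carton 0.84 [101.377 -58.826  -1.575]
```

View pics/f1.png

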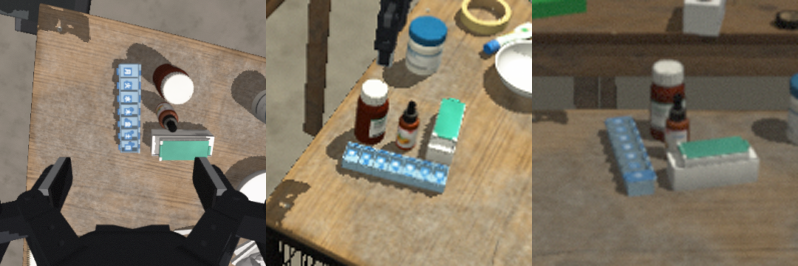

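Everything stands as asked. In the three crops the brown bottle, dropper, and carton with the splitter line up behind the organiser, all upright and squared. Handing in.

```bash
python3 -c "
from rig import *
c=capture('scene')
print([(r['confidence'],r['point']) for r in mark_of('amber',c)][:2]);print(finish_job())"
```

```text
[(0.64, [246.8, 430.6])]
the job is handed in; nothing more can be done
None
```

The job is handed in with all four medicines set out behind the near organiser as asked; the carton's gap measured about 21–23 mm rather than 20, the dropper is centred in line with the brown bottle (so about 29 mm clear of the organiser), and the amber vial, which I never touched, was not confirmed in the final picture.

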